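# Shut and latch the germination box

## Robot

A 7-joint arm with a two-finger parallel gripper is mounted at the origin on the work surface. World frame = base frame: x ahead of the robot, y to its left, z up, the work surface at z = 0. Lengths are in m, angles in rad, forces in N, time in s.
With the tool pointing down it reaches from about 0.4 to 0.85 m from the base axis. Payload 10.4 kg.
Tool frame: the origin (TCP) lies between the finger pads; the fingertips stand ahead of it and the grasp point (between the pads) lies 5 mm behind it (manip.tip_extent is the z of the fingertips in the tool frame, in m); z points along the fingers, y is the line along which they close (so a half turn about z gives the same grasp; the last joint's range is limited). The gripper opens to 85 mm and grips with 20 to 120 N. Pads are 22 mm wide; open, the fingers measure 114 mm over their backs; the gripper's body (76 mm by 85 mm) begins 54 mm behind the grasp point. The pads swing forward as they close: fully open they stand 13 mm farther back than shut.
Start: joints at [-1.254, 0.332, -0.065, 1.46, 0.022, 1.35, -0.088], TCP at [0.208, 0.589, 0.245] pointing down, gripper open.
Joint ranges: [-2.6, 2.6], [-0.5, 2.12], [-1.47, 1.34], [0.16, 2.42], [-1.27, 4.41], [0.06, 2.06], [-2.6, 2.6]. Speed limits (rad/s): [2.22, 2.22, 2.79, 2.79, 3.14, 3.14, 3.14].

## Interface

Orientations are given as a unit quaternion [x, y, z, w].
In Python, from workcell import status, viewer, manip gives the robot as it stands.
- The arm moves only by the tool play_rows, never from a script. Its argument "plan" is one flat list of numbers, 7 for each row, row after row: the turn, a rotation vector about the tool's x, y, z in degrees, then the shift along the tool's x, y, z in m, then the opening, from 0 (shut) to 1 (fully open). In form: [ax, ay, az, dx, dy, dz, grip, ax, ay, az, dx, dy, dz, grip, ...]. A call has 1 to 20 rows; each row is the pose to reach, as a shift and turn from the pose commanded when the call began, along the tool's axes at that moment; what a row does not reach only later rows make up. A row lasts 1/8 s, in which the tool goes at most 62.5 mm and 10.7 degrees, less where a joint would pass 70% of its speed; a pose out of reach is approached as far as the arm can. A call with a gripper value outside its range is refused whole. The fingers move at their own pace and stop on an object; "squeeze" is the grip in N (left out, the last holds). Time passes only in rows, so rows that repeat a pose let the fingers close. It gives the time, the measured TCP pose, the force, the opening and the grip force at its end, in the units of the state.
- status.get_obs(): the state, without advancing time (a new reading comes with each control period).
- viewer.camera(name): name is "side" or "top"; returns the picture (384x512x3 uint8, red, green, blue); there is no depth.
- viewer.camera_model(name): a dict with "fx", "fy", "cx", "cy" (pixels), "R" (3x3) and "t" (3): a world point X has camera coordinates R X + t. Camera axes: x right, y down, z forward; pixel columns grow to the right and rows downward; lengths in m; the calibration is good to about 2 mm. A picture is of the moment at which its call begins. camera_model takes no time and is no camera call.
- manip.hand_in(): hands the job in; it is judged then, once.
The state is a dict: "clock": time; "joint_pos": joint angles; "joint_velocities": joint speeds; "tau": joint torques, N m; "position": TCP position; "ee_rot": TCP orientation; "ft_force": force on the tool from outside, world axes, zero at the start; "torque": the same for the moment, N m; "grip_width": opening from 0.0 (shut) to 1.0 (fully open); "grasp_force": force on a finger pad.
Only numpy, scipy, OpenCV 4.12 (cv2) and the standard library are available. Lean on these libraries where they do the work, as an engineer would, in place of code of your own. Each camera call takes 0.05 s, during which the arm holds its last target. There are 200 camera calls.

## Task

Shut and latch the germination box: push its door up against the seal, set the latch's loop down on the keeper's foot and draw it in under the keeper's lip, then throw the lever over until it lies flat and home, so that the loop holds the door drawn tight. The keeper has been packed up to a height nobody measured, so feel the loop gently down onto it and force nothing. Leave the things around the box where they stand.

Things in the scene. Friction and masses are not known exactly. Their poses are not given: they have to be found in the camera images.
- chamber: Germination box, white, fixed to the bench. Origin: on the bench (z 0) below the box's middle; its x points from the door to the back, y to the door's hinge side, z up. Shell x -126 to 160, y -170 to 170, roof at z 170 mm. A steel latch clamp stands on the roof: lever pivot at x -70, y -90, z 200 mm, axis along y.
- door: Side-hung door on the box's front, 340 wide, 30 thick, top at z 170. Origin: foot of its hinge axis, at box x -155, y 170, z 0. Shut, its axes are parallel to the box's and it spans x -15 to 15, y -340 to 0; ajar, its free edge swings to box -x. It stays where left (2 N moves it). When parallel it just meets a soft seal (10 N/mm at the keeper); the latch draws it 5 to 9 mm further in.
- door_edge (a point): Top outer corner of the door's free edge: at x -170, y -170, z 170 mm in the box's frame when the door just touches the seal; 24 to 54 mm nearer the robot at the start. On the door's top, at door y -260 mm (the latch's line), sits the keeper, told under loop_bar.
- lever (a joint): Lever angle, rad: 0 = home, lying level and pointing to box +x; pi/2 = upright; grows as it tips to the door; stops at 0 and 2.1, start 1.2 to 1.6. With the loop slack it stays where left. With the loop hooked, throwing it takes some 5 to 14 N at 62 mm from the pivot until the toggle point (about 0.14), past which it goes home on its stop.
- handle: Black grip of the lever: a bar 60 long, 26 wide, 9 mm thick, from 30 to 90 mm from the pivot, centred on the line from it. Origin at the pivot; its x points along the handle, its z is the face that looks to the door when it stands upright and up when it lies home.
- loop: U-shaped loop of 8 mm round steel bar. Origin: its pin on the lever, 18 mm from the lever pivot (with the lever home: at x +17.8, z -2.5 mm from it). Two legs run 100 mm along its own -x, centred at y -22 and +22 mm (52 over all, 36 between), to the cross bar. Its pivot is stiff (0.06 N m): it stays at any angle, must be pressed down, and drags the lever with 5 to 7 N.
- loop_bar (a point): Middle of the loop's cross bar. Keeper, not measured: foot (28 deep, 40 wide) with its top 23 mm over the door's top, give or take 12 mm; on it a hook 26 wide, open to the door's front: lip 9.5 to 14 mm over the foot, nose at door x -4.5. Caught bar: centre at door x -3.5 and 4 mm over the foot. Depth is true to 1.5 mm. Lower the bar at door x -11.5, then draw it to +x.
- nutrient_bottle: White bottle 64 across, 190 mm tall, on the bench beside the box; origin at its foot. Bystander.
- seed_jar: Glass jar with metal lid, 54 across, 75 mm tall, on the box's roof; origin at its foot. Bystander.
- pump_sprayer: White pump sprayer with black head, 100 across, 262 mm tall, on the bench beside the box; origin at its foot. Bystander.
- label_cup: Clear open cup 72 across, 80 mm tall, on the bench beside the box; origin at its foot. Bystander.

How it is judged:
On the way:
1. the door stands against its seal (its free edge less than 12 mm off the relaxed seal) (x of door_edge in the frame of chamber above -0.182 m), for 0.2 s.
At the end, for the whole second after the job is handed in: The lever lies home (within 0.05 rad) and still, the loop's bar is caught under the keeper's lip (its centre between -6 and 0.5 mm in the door's x, not just against the lip's nose) and the loop pulls on the keeper with more than 10 N (value of joint lever below 0.05 rad and x of loop_bar in the frame of door between -0.006 and 0.0005 m and contact force between loop and door above 10 N and linear speed of handle below 0.02 m/s); the robot touches nothing.
It fails at once if the loop, held in the fingers, is forced on the keeper or door with over 20 N (contact force between loop and door above 20 N and contact force between the fingers and loop above 1 N).
It fails at once if the handle is pressed with over 60 N (contact force between the fingers and handle above 60 N).
It fails at once if the door is pressed with over 60 N (contact force between the fingers and door above 60 N).
It fails at once if a bystander is moved by over 20 mm (distance of any of nutrient_bottle, seed_jar, pump_sprayer, label_cup from where it was at the start of the episode above 0.02 m).
It also fails if it takes over 70 s, if anything falls off the work surface, if the arm or the gripper's body presses on something with over 40 N, if the wrist force passes 120 N, or if a joint passes its speed limit or range.

## Working session

There is one attempt and no reset: what is moved stays moved. The work goes in short steps, Python scripts to look and compute and a tool call to move; the robot and the scene stay as the last step left them, time stands still between calls to the robot, and variables do not carry over. Pictures are saved under pics/ and viewed, at most 10 in all, crops included, and the job is handed in when it is done.

Besides the shell and the picture viewer there is one more tool, called as name(argument=value, ...) on one line, values as JSON. play_rows: Moves the arm, as the interface text tells. Its arguments: {"type":"object","properties":{"plan":{"type":"array","items":{"type":"number"}},"squeeze":{"type":"number"}},"required":["plan"]}

```bash
mkdir -p pics; ls; python3 - <<'E'
from workcell import status, viewer, manip
import cv2,numpy as np
for n in("side","top"):
    im=viewer.camera(n); cv2.imwrite(f"pics/{n}0.png",cv2.resize(im[:,:,::-1],(800,600),interpolation=cv2.INTER_CUBIC))
    m=viewer.camera_model(n); print(n,{k:np.round(v,3).tolist() for k,v in m.items()})
o=status.get_obs(); print(o, manip.tip_extent)
E
```

```text
pics
side {'fx': 366.546, 'fy': 366.546, 'cx': 251.773, 'cy': 192.766, 'R': [[0.275, -0.961, 0.022], [-0.656, -0.204, -0.726], [0.703, 0.185, -0.687]], 't': [-0.112, 0.515, 0.461]}
top {'fx': 416.897, 'fy': 416.897, 'cx': 256.568, 'cy': 190.042, 'R': [[0.005, -1.0, -0.006], [-0.997, -0.004, -0.079], [0.079, 0.006, -0.997]], 't': [0.095, 0.612, 1.209]}
{'clock': 0.1, 'joint_pos': array([-1.25357203,  0.33276682, -0.06472933,  1.46084095,  0.0216249 ,
        1.34984504, -0.0884647 ]), 'joint_velocities': array([-1.30139063e-03, -8.20246152e-04,  1.95686833e-04, -2.30606060e-03,
        1.80867681e-06, -3.21828520e-05,  1.81266468e-03]), 'tau': array([ 1.19363180e-03, -6.26737404e+01,  4.92270605e-02, -3.92434144e+01,
        1.64564664e-02,  6.73448245e-03, -2.46412235e-06]), 'position': array([0.20821966, 0.58898537, 0.24462951]), 'ee_rot': array([ 1.69052680e-01,  9.85606845e-01, -5.78049601e-04, -6.60569792e-05]), 'ft_force': array([ 0.2139427 , -0.6926552 , -1.15476958]), 'torque': array([-0.05510375, -0.02042565, -0.02131534]), 'grasp_force': 0.0, 'grip_width': 0.9995042536730706} 0.014
```

View pics/side0.png

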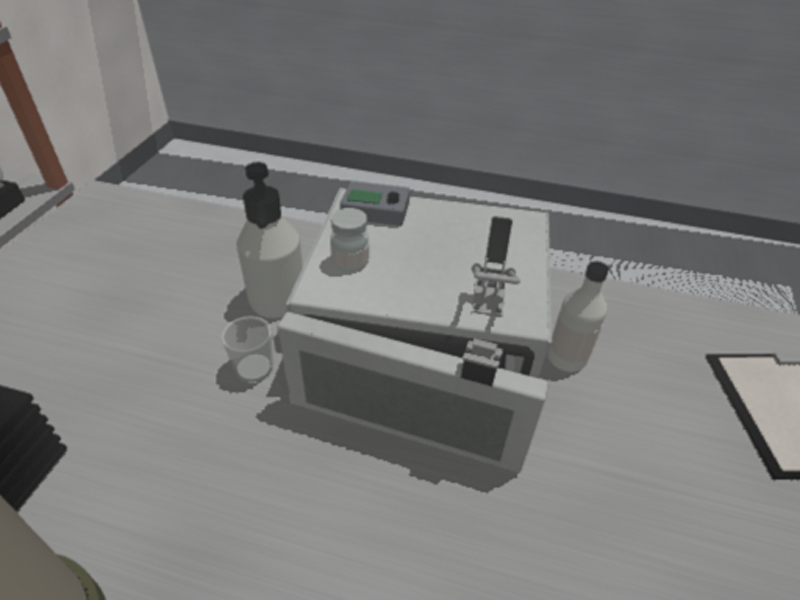

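View pics/top0.png

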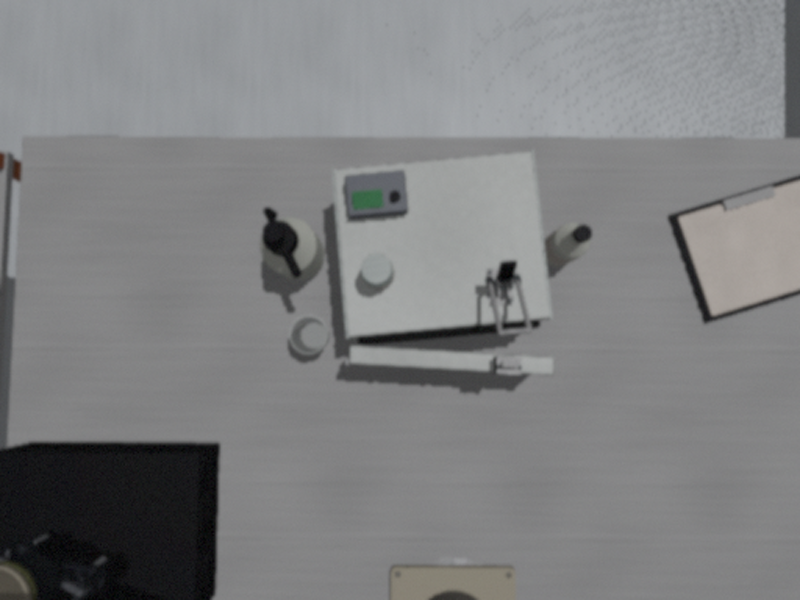

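Both views show the box with roof corners in the top picture at about (333,170), (534,152), (550,320), (346,338). The door is ajar with its free edge at (553,365). The lever is near upright and the loop's legs reach towards the door at (497–530,330).

```bash
cat > h.py <<'E'
import numpy as np,cv2
from workcell import status, viewer, manip
from scipy.spatial.transform import Rotation as Rn
def px(name,u,v,z,s=.64):
    m=viewer.camera_model(name);R=np.array(m["R"]);t=np.array(m["t"])
    d=R.T@np.array([(u*s-m["cx"])/m["fx"],(v*s-m["cy"])/m["fy"],1]);c=-R.T@t
    return c+d*(z-c[2])/d[2]
def proj(name,X):
    m=viewer.camera_model(name);p=np.array(m["R"])@X+np.array(m["t"])
    return np.array([m["fx"]*p[0]/p[2]+m["cx"],m["fy"]*p[1]/p[2]+m["cy"]])
def crop(name,u0,v0,w,h,k,out):
    im=viewer.camera(name)[v0:v0+h,u0:u0+w,::-1]
    cv2.imwrite(out,cv2.resize(im,None,fx=k,fy=k,interpolation=cv2.INTER_CUBIC))
E
python3 - <<'E'
from h import *
np.set_printoptions(precision=4,suppress=True)
for n,P in(("top",[(333,170),(534,152),(550,320),(346,338)]),("side",[(549,211),(549,342),(290,307)])):
    for p in P: print(n,p,px(n,*p,.17))
print("door top front edge",[px("top",*p,.17) for p in((350,362),(553,373),(350,345),(553,358))],[px("side",*p,.17) for p in((545,398),(282,328))])
crop("top",295,155,64,90,6,"pics/a.png");crop("side",275,120,84,128,4.6,"pics/b.png")
a=cv2.imread("pics/a.png");b=cv2.imread("pics/b.png");h=max(len(a),len(b))
f=lambda i:np.vstack([i,np.zeros((h-len(i),i.shape[1],3),np.uint8)])
c=np.hstack([f(a),f(b)]);cv2.imwrite("pics/c1.png",c);print(a.shape,c.shape)
E
```

```text
top (333, 170) [0.816  0.2132 0.17  ]
top (534, 152) [ 0.8482 -0.1277  0.17  ]
top (550, 320) [ 0.5631 -0.1511  0.17  ]
top (346, 338) [0.5316 0.1879 0.17  ]
side (549, 211) [ 0.8576 -0.1284  0.17  ]
side (549, 342) [ 0.5661 -0.1526  0.17  ]
side (290, 307) [0.5287 0.179  0.17  ]
door top front edge [array([0.4919, 0.1808, 0.17  ]), array([ 0.4755, -0.1549,  0.17  ]), array([0.52  , 0.1811, 0.17  ]), array([ 0.5002, -0.1553,  0.17  ])] [array([ 0.477 , -0.1555,  0.17  ]), array([0.4906, 0.1734, 0.17  ])]
(540, 384, 3) (589, 770, 3)
```

View pics/c1.png

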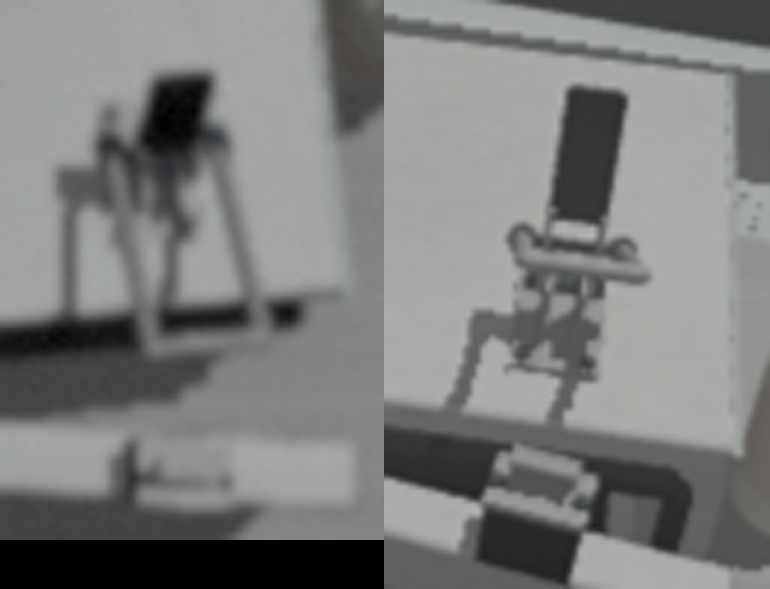

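The crop shows the loop's bar hanging over the roof's front edge at about (210,343) in the left (top) crop and (590,265) in the right (side) crop. The black handle's end is at (182,75) and (600,92). The keeper on the door is at (185,470) and (540,490).

```bash
cat >> h.py <<'E'
yaw=np.radians(5.3);Bo=np.array([.673,.029,0]);Rb=Rn.from_euler('z',yaw).as_matrix()
b2w=lambda p:Bo+Rb@np.array(p)
w2b=lambda p:Rb.T@(np.array(p)-Bo)
def tri(a,b):
    A=[];r=[]
    for n,(u,v) in(("top",a),("side",b)):
        m=viewer.camera_model(n);R=np.array(m["R"]);t=np.array(m["t"])
        x=(u-m["cx"])/m["fx"];y=(v-m["cy"])/m["fy"]
        A+=[R[0]-x*R[2],R[1]-y*R[2]];r+=[x*t[2]-t[0],y*t[2]-t[1]]
    s=np.linalg.lstsq(np.array(A),np.array(r),rcond=None);return s[0],s[1]
def rel(target_w):
    "target TCP world -> shift in tool axes now"
    o=status.get_obs();R=Rn.from_quat(o["ee_rot"]).as_matrix();return R.T@(np.array(target_w)-o["position"])
E
python3 - <<'E'
from h import *
np.set_printoptions(precision=4,suppress=True)
T=lambda x,y:(295+x/6,155+y/6); S=lambda x,y:(275+(x-384)/4.6,120+y/4.6)
for n,a,b in(("bar",(210,343),(590,265)),("barR",(268,330),(645,273)),("barL",(150,350),(520,257)),("handleend",(182,75),(598,92)),("keeper top front R",(232,490),(590,520)),("kL",(138,497),(492,495))):
    p,r=tri(T(*a),S(*b));print(n,p,"box",w2b(p),r)
print("pivot px top,side",proj("top",b2w([-.07,-.09,.2])),proj("side",b2w([-.07,-.09,.2])))
for w in([.38,.25,.32],[.43,-.12,.30],b2w([-.26,-.158,.164]),b2w([-.181,-.158,.164])): print(w,rel(w))
E
```

```text
bar [ 0.5411 -0.077   0.2775] box [-0.1412 -0.0933  0.2775] [0.]
barR [ 0.5461 -0.0988  0.2751] box [-0.1382 -0.1155  0.2751] [0.]
barL [ 0.538  -0.0522  0.2777] box [-0.142  -0.0683  0.2777] [0.]
handleend [ 0.6452 -0.065   0.284 ] box [-0.0364 -0.0911  0.284 ] [0.]
keeper top front R [ 0.4817 -0.0974  0.2037] box [-0.2022 -0.1082  0.2037] [0.]
kL [ 0.479  -0.0586  0.2079] box [-0.2013 -0.0693  0.2079] [0.]
pivot px top,side [321.1952 185.0023] [313.5633 183.7188]
[0.38, 0.25, 0.32] [-0.2749 -0.2625 -0.075 ]
[0.43, -0.12, 0.3] [-0.4454 -0.5946 -0.0547]
[ 0.4287 -0.1523  0.164 ] [-0.455  -0.6255  0.0814]
[ 0.5074 -0.145   0.164 ] [-0.5267 -0.5924  0.0813]
```

```bash
python3 - <<'E'
from h import *
np.set_printoptions(precision=4,suppress=True)
R0=Rn.from_quat(status.get_obs()["ee_rot"])
R1=R0*Rn.from_euler('z',-24.9,degrees=True)
print((R1.as_matrix()).T@Rb)
print((R0.inv()*R1*Rn.from_euler('y',-30,degrees=True)).as_rotvec(degrees=True))
for w in(b2w([-.26,-.158,.25]),b2w([-.26,-.158,.15])): print(w,rel(w))
E
```

```text
[[-1.     -0.0022  0.0003]
 [-0.0022  1.     -0.0008]
 [-0.0003 -0.0008 -1.    ]]
[ -6.5179 -29.522  -24.325 ]
[ 0.4287 -0.1523  0.25  ] [-0.455  -0.6255 -0.0046]
[ 0.4287 -0.1523  0.15  ] [-0.455  -0.6254  0.0954]
```

play_rows(plan=[0,0,0,-0.275,-0.2625,-0.075,0,0,0,0,-0.275,-0.2625,-0.075,0,0,0,0,-0.275,-0.2625,-0.075,0,0,0,0,-0.275,-0.2625,-0.075,0,0,0,0,-0.275,-0.2625,-0.075,0,0,0,0,-0.275,-0.2625,-0.075,0,0,0,0,-0.275,-0.2625,-0.075,0,0,0,-25,-0.445,-0.595,-0.055,0,0,0,-25,-0.445,-0.595,-0.055,0,0,0,-25,-0.445,-0.595,-0.055,0,0,0,-25,-0.445,-0.595,-0.055,0,0,0,-25,-0.445,-0.595,-0.055,0,0,0,-25,-0.445,-0.595,-0.055,0,0,0,-25,-0.445,-0.595,-0.055,0,0,0,-25,-0.445,-0.595,-0.055,0], squeeze=25)

```text
clock: 2.08
position: [0.4297, -0.1193, 0.3001]
ee_rot: [-0.048, 0.999, 0.0, -0.0]
ft_force: [0.3, 1.2, -0.2]
grip_width: -0.001
grasp_force: 0.0
```

play_rows(plan=[0,-10,0,0.004,-0.033,0.05,0,0,-20,0,0.004,-0.033,0.1,0,0,-30,0,0.004,-0.033,0.15,0,0,-30,0,0.004,-0.033,0.15,0,0,-30,0,-0.02,-0.033,0.15,0,0,-30,0,-0.03,-0.033,0.15,0,0,-30,0,-0.04,-0.033,0.15,0,0,-30,0,-0.047,-0.033,0.15,0,0,-30,0,-0.053,-0.033,0.15,0,0,-30,0,-0.057,-0.033,0.15,0,0,-30,0,-0.06,-0.033,0.15,0,0,-30,0,-0.06,-0.033,0.15,0])

```text
clock: 3.58
position: [0.4925, -0.147, 0.1503]
ee_rot: [-0.047, 0.965, 0.013, 0.259]
ft_force: [0.9, 0.7, 0.8]
grip_width: -0.0
grasp_force: 0.0
```

```bash
python3 - <<'E'
from h import *
o=status.get_obs();print(w2b(o["position"]),o["ft_force"])
im=viewer.camera("side");cv2.imwrite("pics/d.png",cv2.resize(im[100:340,120:440,::-1],(800,600),interpolation=cv2.INTER_CUBIC))
E
```

```text
[-0.1959531  -0.15853702  0.1502756 ] [0.93068912 0.67830516 0.78721348]
```

View pics/d.png

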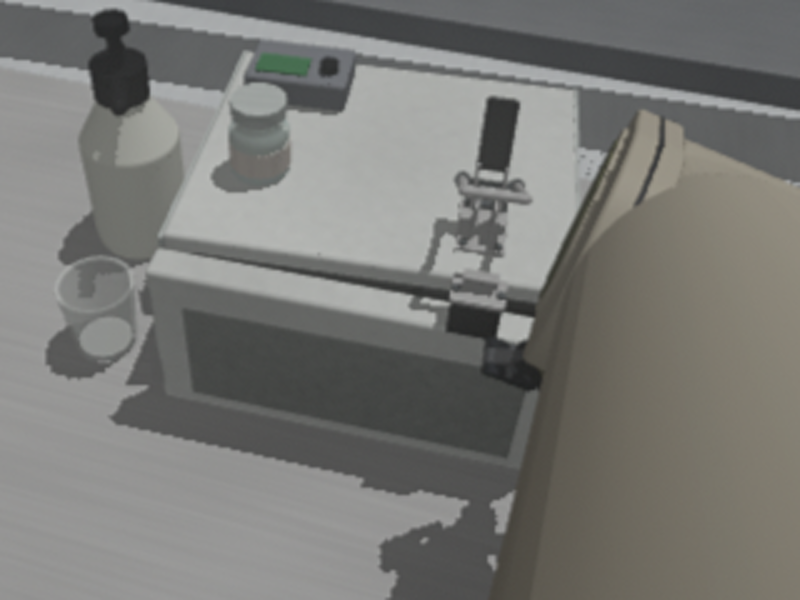

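The door is nearly closed, with the fingertips at (515,365) on its front near the free edge and the loop clear above. I push on gently.

play_rows(plan=[0,0,0,-0.0026,0,0.0015,0,0,0,0,-0.0052,0,0.003,0,0,0,0,-0.0052,0,0.003,0,0,0,0,-0.0052,0,0.003,0])

```text
clock: 4.12
position: [0.4985, -0.1464, 0.1503]
ee_rot: [-0.047, 0.965, 0.013, 0.259]
ft_force: [0.4, 0.2, -0.6]
grip_width: 0.002
grasp_force: 0.0
```

play_rows(plan=[0,0,0,-0.0017,0,0.001,0,0,0,0,-0.0026,0,0.0015,0,0,0,0,-0.0026,0,0.0015,0])

```text
clock: 4.5
position: [0.5015, -0.1462, 0.1503]
ee_rot: [-0.047, 0.965, 0.012, 0.259]
ft_force: [-0.4, -1.7, 0.7]
grip_width: -0.003
grasp_force: 0.1
```

play_rows(plan=[0,0,0,-0.0017,0,0.001,0,0,0,0,-0.0017,0,0.001,0,0,0,0,-0.0017,0,0.001,0])

```text
clock: 4.88
position: [0.5035, -0.1459, 0.1503]
ee_rot: [-0.047, 0.965, 0.013, 0.259]
ft_force: [0.9, -0.6, 0.2]
grip_width: 0.0
grasp_force: 0.0
```

play_rows(plan=[0,0,0,-0.0013,0,0.00075,0,0,0,0,-0.0013,0,0.00075,0,0,0,0,-0.0013,0,0.00075,0])

```text
clock: 5.25
position: [0.5049, -0.1458, 0.1503]
ee_rot: [-0.047, 0.965, 0.013, 0.259]
ft_force: [-0.6, 0.2, 0.8]
grip_width: 0.003
grasp_force: 0.0
```

play_rows(plan=[0,0,0,-0.0009,0,0.0005,0,0,0,0,-0.0009,0,0.0005,0,0,0,0,-0.0009,0,0.0005,0])

```text
clock: 5.62
position: [0.5059, -0.1457, 0.1503]
ee_rot: [-0.047, 0.965, 0.013, 0.259]
ft_force: [-0.9, -0.4, 0.9]
grip_width: 0.002
grasp_force: 0.1
```

play_rows(plan=[0,0,0,-0.0013,0,0.00075,0,0,0,0,-0.0013,0,0.00075,0])

```text
clock: 5.88
position: [0.5075, -0.1456, 0.1503]
ee_rot: [-0.047, 0.965, 0.012, 0.259]
ft_force: [-0.8, 0.2, 0.3]
grip_width: -0.0
grasp_force: 0.0
```

play_rows(plan=[0,0,0,-0.0013,0,0.00075,0,0,0,0,-0.0013,0,0.00075,0])

```text
clock: 6.12
position: [0.509, -0.1454, 0.1503]
ee_rot: [-0.047, 0.965, 0.012, 0.259]
ft_force: [-0.1, 0.6, 0.2]
grip_width: 0.0
grasp_force: 0.0
```

play_rows(plan=[0,0,0,-0.0013,0,0.00075,0,0,0,0,-0.0013,0,0.00075,0])

```text
clock: 6.38
position: [0.5104, -0.1453, 0.1502]
ee_rot: [-0.047, 0.965, 0.013, 0.258]
ft_force: [-0.3, 0.4, -0.6]
grip_width: 0.001
grasp_force: 0.5
```

```bash
python3 - <<'E'
from h import *
o=status.get_obs();print(w2b(o["position"]),o["ft_force"])
im=viewer.camera("side");im2=viewer.camera("top")
c=np.hstack([cv2.resize(i[:,:,::-1],(400,600),interpolation=cv2.INTER_CUBIC) for i in(im[170:290,280:360],im2[140:260,280:360])])
cv2.imwrite("pics/e.png",c)
E
```

```text
[-0.17803217 -0.15856153  0.15022007] [-0.32658472  0.36897363 -0.61514041]
```

View pics/e.png

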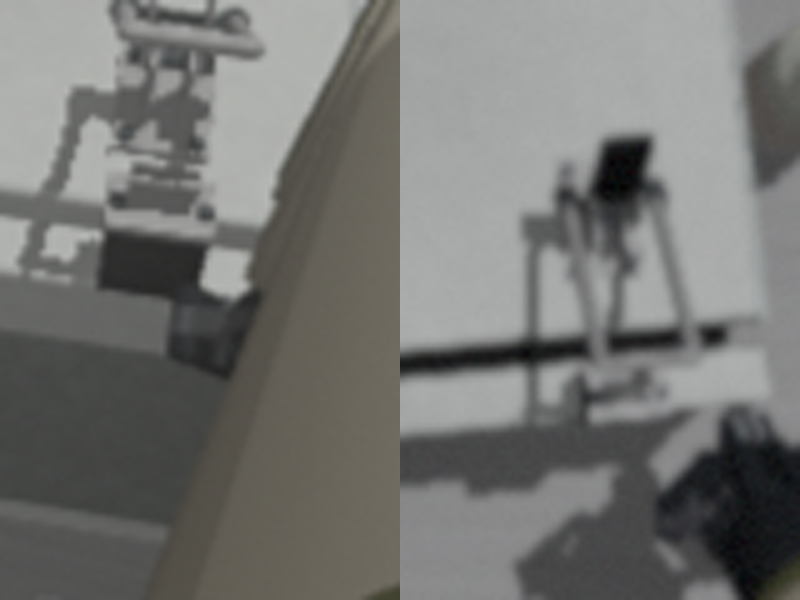

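The door is almost parallel; a dark strip of about 12 mm remains in the top view, where 14 mm means shut. I press on until the seal is felt.

play_rows(plan=[0,0,0,-0.0013,0,0.00075,0,0,0,0,-0.0013,0,0.00075,0])

```text
clock: 6.72
position: [0.5116, -0.1453, 0.1501]
ee_rot: [-0.046, 0.965, 0.013, 0.258]
ft_force: [-8.4, -0.4, 5.3]
grip_width: -0.002
grasp_force: 3.6
```

play_rows(plan=[0,0,0,-0.0013,0,0.00075,0,0,0,0,-0.0013,0,0.00075,0])

```text
clock: 6.98
position: [0.5128, -0.1452, 0.15]
ee_rot: [-0.046, 0.965, 0.013, 0.258]
ft_force: [-14.3, -1.2, 11.6]
grip_width: -0.001
grasp_force: 6.9
```

play_rows(plan=[0,0,0,0.026,0,-0.015,0,0,0,0,0.035,0,-0.02,0,0,10,0,0.005,0,-0.072,0.5,0,20,0,-0.025,0,-0.124,1,0,30,0,-0.055,0,-0.176,1,0,30,0,-0.07,0,-0.202,1,0,30,0,-0.07,0,-0.202,1,0,30,0,-0.07,0,-0.202,1])

```text
clock: 7.98
position: [0.4734, -0.1488, 0.3596]
ee_rot: [-0.048, 0.999, 0.0, 0.0]
ft_force: [-0.7, -0.1, -0.8]
grip_width: 0.999
grasp_force: 0.0
```

```bash
python3 - <<'E'
from h import *
np.set_printoptions(precision=4,suppress=True)
T=lambda t:rel(b2w(t))
for t in([-.129,-.09,.36],[-.129,-.09,.262]):print(T(t))
o=status.get_obs();print(w2b(o["position"]),o["ft_force"],o["grip_width"],Rb.T@Rn.from_quat(o["ee_rot"]).as_matrix())
a=viewer.camera("top")[150:250,290:370,::-1];b=viewer.camera("side")[120:220,280:360,::-1]
cv2.imwrite("pics/f.png",np.hstack([cv2.resize(i,(400,500),interpolation=cv2.INTER_CUBIC) for i in(a,b)]))
E
```

```text
[-0.0865  0.0682 -0.0004]
[-0.0865  0.0682  0.0976]
[-0.2152 -0.1586  0.3596] [-0.6606 -0.0899 -0.8382] 0.999330412031769 [[-1.     -0.0044  0.0001]
 [-0.0044  1.      0.0002]
 [-0.0001  0.0002 -1.    ]]
```

View pics/f.png

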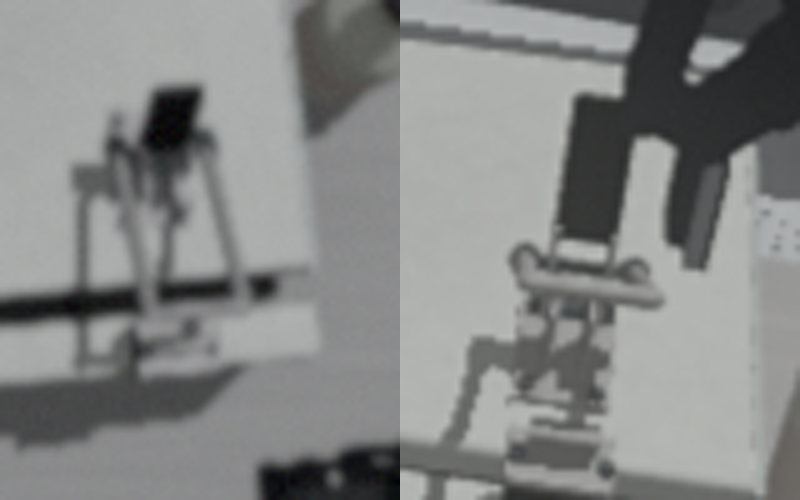

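The door stands shut, with an even strip in the top view. The loop bar is still up at top crop (195,305), with the open gripper to one side. Now I go over the loop and down around its legs.

play_rows(plan=[0,0,0,-0.0425,0.034,0,1,0,0,0,-0.0865,0.067,0,1,0,0,0,-0.0865,0.067,0,1,0,0,0,-0.0865,0.067,0.04,1,0,0,0,-0.0865,0.067,0.08,1,0,0,0,-0.0865,0.067,0.101,1,0,0,0,-0.0865,0.067,0.101,1,0,0,0,-0.0865,0.067,0.101,0.4,0,0,0,-0.0865,0.067,0.101,0.4,0,0,0,-0.0865,0.067,0.101,0.4,0,0,0,-0.0865,0.067,0.101,0.4,0,0,0,-0.0865,0.067,0.101,0.4], squeeze=25)

```text
clock: 9.57
position: [0.5528, -0.0738, 0.2595]
ee_rot: [-0.048, 0.999, 0.0, 0.0]
ft_force: [-4.1, 1.6, 4.0]
grip_width: 0.594
grasp_force: 25.7
```

```bash
python3 - <<'E'
from h import *
o=status.get_obs();print(w2b(o["position"]),o["ft_force"],o["grip_width"],o["grasp_force"])
a=viewer.camera("top")[150:250,290:370,::-1];b=viewer.camera("side")[110:210,270:350,::-1]
cv2.imwrite("pics/g.png",np.hstack([cv2.resize(i,(400,500),interpolation=cv2.INTER_CUBIC) for i in(a,b)]))
E
```

```text
[-0.12915709 -0.09124902  0.25948892] [-4.06812149  1.64857444  3.95081796] 0.5940786253365977 25.690554678440094
```

View pics/g.png

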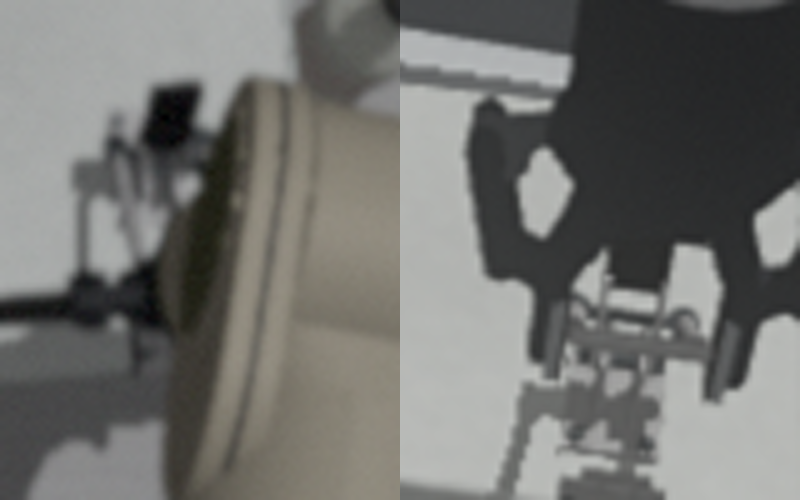

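Both fingers hold the legs from outside near the bar (side crop (555,345) and (715,365)), opening 50 mm, as expected for the 52 mm loop. Next I swing it down along its arc, turning with it.

play_rows(plan=[0,-7,0,0.0048,0,0.0086,0.4,0,-14,0,0.0086,0,0.0178,0.4,0,-21,0,0.0112,0,0.0273,0.4,0,-28,0,0.0126,0,0.0371,0.4,0,-28,0,0.0126,0,0.0371,0.4])

```text
clock: 10.3
position: [0.5386, -0.075, 0.221]
ee_rot: [-0.047, 0.969, 0.013, 0.241]
ft_force: [-6.5, 1.3, 1.2]
grip_width: 0.598
grasp_force: 30.1
```

```bash
python3 - <<'E'
from h import *
o=status.get_obs();print(w2b(o["position"]),Rb.T@o["ft_force"],o["grip_width"],o["grasp_force"])
E
```

```text
[-0.14342384 -0.09116357  0.2210137 ] [-6.30474506  1.86732752  1.20456935] 0.5982778519693631 30.13894960284233
```

play_rows(plan=[0,0,0,0.0028,0,-0.0028,0.4,0,0,0,0.0055,0,-0.0056,0.4,0,0,0,0.0055,0,-0.0056,0.4,0,0,0,0.0055,0,-0.0056,0.4])

```text
clock: 10.8
position: [0.5334, -0.0756, 0.2249]
ee_rot: [-0.047, 0.969, 0.011, 0.241]
ft_force: [3.2, 2.8, -4.5]
grip_width: 0.598
grasp_force: 29.6
```

```bash
python3 - <<'E'
from h import *
o=status.get_obs();print(w2b(o["position"]),Rb.T@o["ft_force"],o["grip_width"],o["grasp_force"])
a=viewer.camera("top")[150:250,290:370,::-1];b=viewer.camera("side")[125:225,265:345,::-1]
cv2.imwrite("pics/i.png",np.hstack([cv2.resize(i,(400,500),interpolation=cv2.INTER_CUBIC) for i in(a,b)]))
E
```

```text
[-0.1486148 -0.0912368  0.2248527] [ 3.48787776  2.49331129 -4.53926469] 0.5975269474057485 29.649387449026108
```

View pics/i.png

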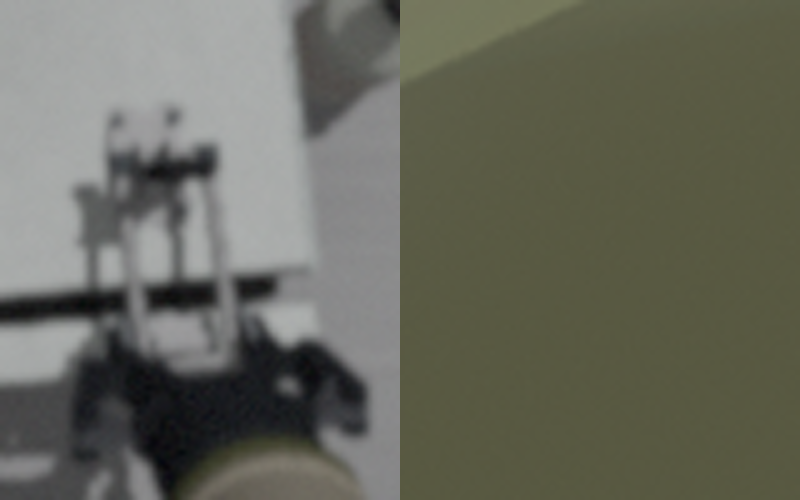

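The top view shows the lever upright at crop (185,163) and the bar at about (185,357), just in front of the keeper's hook. The side view is hidden by the arm.

```bash
python3 - <<'E'
from h import *
np.set_printoptions(precision=4,suppress=True)
f=lambda x,y,z:w2b(px("top",290+x/5,150+y/5,z,1))
print("bar",f(185,357,.235)); print("door back,front at left",f(60,320,.17),f(60,383,.17)); print("roof front",f(60,300,.17),f(290,272,.17))
print("handle",f(185,163,.285))
m=viewer.camera("top");np.save("t.npy",m)
print(m[205:232,322:336].mean(axis=(1,2)).round(0))
E
```

```text
bar [-0.1625 -0.0897  0.235 ]
door back,front at left [-0.1385 -0.0376  0.17  ] [-0.1709 -0.0345  0.17  ]
roof front [-0.1282 -0.0386  0.17  ] [-0.1242 -0.159   0.17  ]
handle [-0.0722 -0.0907  0.285 ]
[114.  82.  55.  42.  41.  47.  72. 104. 127. 135. 137. 138. 138. 135.
 127. 120. 118. 115.  97.  68.  43.  30.  25.  25.  25.  23.  24.]
```

play_rows(plan=[0,-2.5,0,0.0016,0,0.0033,0.4,0,-5,0,0.0032,0,0.0066,0.4,0,-5,0,0.0032,0,0.0066,0.4,0,-5,0,0.0032,0,0.0066,0.4], squeeze=20)

```text
clock: 11.45
position: [0.5327, -0.0757, 0.2169]
ee_rot: [-0.046, 0.958, 0.014, 0.283]
ft_force: [-4.3, 4.0, -1.3]
grip_width: 0.591
grasp_force: 30.0
```

```bash
cat > st.py <<'E'
from h import *
np.set_printoptions(precision=4,suppress=True)
o=status.get_obs();M=Rb.T@Rn.from_quat(o["ee_rot"]).as_matrix()
print(w2b(o["position"]),Rb.T@o["ft_force"],o["torque"],o["grip_width"],o["grasp_force"],"tilt",np.degrees(np.arctan2(M[0,2],-M[2,2])))
E
python3 st.py
```

```text
[-0.1493 -0.0913  0.2169] [-3.8966  4.369  -1.3256] [0.474  1.6084 0.8532] 0.5906681786876999 29.999302625656128 tilt 32.85973359006078
```

play_rows(plan=[0,-1.25,0,0.0008,0,0.0016,0.4,0,-2.5,0,0.0016,0,0.0032,0.4,0,-2.5,0,0.0016,0,0.0032,0.4])

```text
clock: 11.82
position: [0.5332, -0.0757, 0.2132]
ee_rot: [-0.046, 0.952, 0.015, 0.304]
ft_force: [-3.9, 4.5, -2.1]
grip_width: 0.6
grasp_force: 29.9
```

play_rows(plan=[0,-1.25,0,0.0008,0,0.0016,0.4,0,-2.5,0,0.0016,0,0.0032,0.4,0,-2.5,0,0.0016,0,0.0032,0.4])

```text
clock: 12.2
position: [0.5338, -0.0756, 0.2097]
ee_rot: [-0.046, 0.945, 0.016, 0.324]
ft_force: [-3.6, 4.0, -2.6]
grip_width: 0.594
grasp_force: 29.9
```

```bash
python3 st.py
```

```text
[-0.1483 -0.0913  0.2097] [-3.2603  4.369  -2.582 ] [0.4826 1.8163 0.9732] 0.5938923343445464 29.913354143500328 tilt 37.90170675441172
```

play_rows(plan=[0,-0.7,0,0.0005,0,0.0008,0.4,0,-0.7,0,0.0005,0,0.0008,0.4])

```text
clock: 12.45
position: [0.5339, -0.0756, 0.2089]
ee_rot: [-0.046, 0.943, 0.016, 0.33]
ft_force: [-3.4, 4.5, -3.0]
grip_width: 0.591
grasp_force: 30.0
```

play_rows(plan=[0,-0.7,0,0.0005,0,0.0008,0.4,0,-0.7,0,0.0005,0,0.0008,0.4])

```text
clock: 12.7
position: [0.5341, -0.0756, 0.208]
ee_rot: [-0.046, 0.941, 0.016, 0.336]
ft_force: [-2.5, 4.1, -3.3]
grip_width: 0.599
grasp_force: 30.0
```

play_rows(plan=[0,-0.7,0,0.0005,0,0.0008,0.4,0,-0.7,0,0.0005,0,0.0008,0.4])

```text
clock: 12.95
position: [0.5342, -0.0756, 0.2071]
ee_rot: [-0.045, 0.939, 0.017, 0.342]
ft_force: [-2.5, 4.0, -3.2]
grip_width: 0.595
grasp_force: 30.0
```

play_rows(plan=[0,-0.7,0,0.0005,0,0.0008,0.4,0,-0.7,0,0.0005,0,0.0008,0.4])

```text
clock: 13.2
position: [0.5344, -0.0756, 0.2062]
ee_rot: [-0.045, 0.936, 0.017, 0.348]
ft_force: [-2.4, 4.9, -4.3]
grip_width: 0.597
grasp_force: 30.0
```

Bar now at about 213 mm by the model, with no contact yet. I continue one step at a time.

play_rows(plan=[0,-0.7,0,0.0005,0,0.0008,0.4,0,-0.7,0,0.0005,0,0.0008,0.4])

```text
clock: 13.45
position: [0.5346, -0.0756, 0.2053]
ee_rot: [-0.045, 0.934, 0.017, 0.353]
ft_force: [-1.8, 3.7, -3.8]
grip_width: 0.598
grasp_force: 29.9
```

play_rows(plan=[0,-0.7,0,0.0005,0,0.0008,0.4,0,-0.7,0,0.0005,0,0.0008,0.4])

```text
clock: 13.7
position: [0.5351, -0.0756, 0.2049]
ee_rot: [-0.045, 0.932, 0.018, 0.36]
ft_force: [-4.5, 5.4, -0.9]
grip_width: 0.592
grasp_force: 30.5
```

Contact: the upward force changed by about 3 N and the descent stopped, with the bar at about 211 mm (foot measured at about 206 mm). Now I draw it in.

play_rows(plan=[0,0,0,-0.0007,0,0.0007,0.4,0,0,0,-0.0015,0,0.0013,0.4,0,0,0,-0.0022,0,0.002,0.4,0,0,0,-0.0022,0,0.002,0.4])

```text
clock: 14.2
position: [0.5379, -0.0754, 0.2048]
ee_rot: [-0.045, 0.932, 0.017, 0.359]
ft_force: [-8.8, 5.0, 0.9]
grip_width: 0.597
grasp_force: 30.9
```

```bash
python3 st.py
```

```text
[-0.1442 -0.0914  0.2048] [-8.2787  5.8287  0.8884] [0.5294 2.0159 0.946 ] 0.5965691557325883 30.93621265143156 tilt 42.15448063748894
```

play_rows(plan=[0,0,0,-0.0007,0,0.0007,0.4,0,0,0,-0.0015,0,0.0013,0.4,0,0,0,-0.0015,0,0.0013,0.4])

```text
clock: 14.58
position: [0.5397, -0.0752, 0.2048]
ee_rot: [-0.045, 0.932, 0.017, 0.359]
ft_force: [-10.6, 3.9, 2.6]
grip_width: 0.595
grasp_force: 31.1
```

```bash
python3 st.py
```

```text
[-0.1423 -0.0914  0.2048] [-10.1851   4.9071   2.5917] [0.5791 2.2353 1.0366] 0.5949830566811072 31.086503192782402 tilt 42.140335046389005
```

play_rows(plan=[0,0,0,-0.0009,0,0.0005,0.4,0,0,0,-0.0017,0,0.0011,0.4,0,0,0,-0.0017,0,0.0011,0.4])

```text
clock: 14.95
position: [0.5415, -0.0751, 0.2048]
ee_rot: [-0.045, 0.932, 0.018, 0.359]
ft_force: [-8.1, 3.7, 0.9]
grip_width: 0.598
grasp_force: 31.0
```

```bash
python3 st.py
```

```text
[-0.1405 -0.0915  0.2048] [-7.7573  4.4662  0.91  ] [0.6427 2.1551 0.7128] 0.5975681618811657 31.006760224699974 tilt 42.10597779887824
```

play_rows(plan=[0,0,0,-0.0007,0,0.0006,0.4,0,0,0,-0.0011,0,0.001,0.4,0,0,0,-0.0011,0,0.001,0.4])

```text
clock: 15.32
position: [0.5429, -0.0749, 0.2047]
ee_rot: [-0.045, 0.932, 0.018, 0.359]
ft_force: [-9.1, 3.4, 2.0]
grip_width: 0.596
grasp_force: 31.2
```

```bash
python3 st.py
```

```text
[-0.1391 -0.0914  0.2047] [-8.7852  4.2399  2.0427] [0.569  2.2899 0.8905] 0.5960751551396286 31.213493272662163 tilt 42.093466431274415
```

play_rows(plan=[0,0,0,-0.0007,0,0.0006,0.4,0,0,0,-0.0007,0,0.0006,0.4])

```text
clock: 15.58
position: [0.5438, -0.0748, 0.2046]
ee_rot: [-0.045, 0.932, 0.018, 0.359]
ft_force: [-10.7, 4.4, 1.8]
grip_width: 0.592
grasp_force: 31.3
```

play_rows(plan=[0,0,0,-0.0006,0,0.0005,0.4,0,0,0,-0.0006,0,0.0005,0.4])

```text
clock: 15.82
position: [0.5445, -0.0749, 0.2046]
ee_rot: [-0.045, 0.932, 0.018, 0.359]
ft_force: [-10.0, 4.8, 0.7]
grip_width: 0.598
grasp_force: 31.4
```

```bash
python3 st.py
python3 - <<'E'
from h import *
a=viewer.camera("top")[150:250,290:370,::-1];cv2.imwrite("pics/j.png",cv2.resize(a,(480,600),interpolation=cv2.INTER_CUBIC))
E
```

```text
[-0.1375 -0.0915  0.2046] [-9.5383  5.6612  0.7359] [0.5363 2.4386 0.6163] 0.597939454284053 31.3722238317132 tilt 42.07469257178844
```

View pics/j.png

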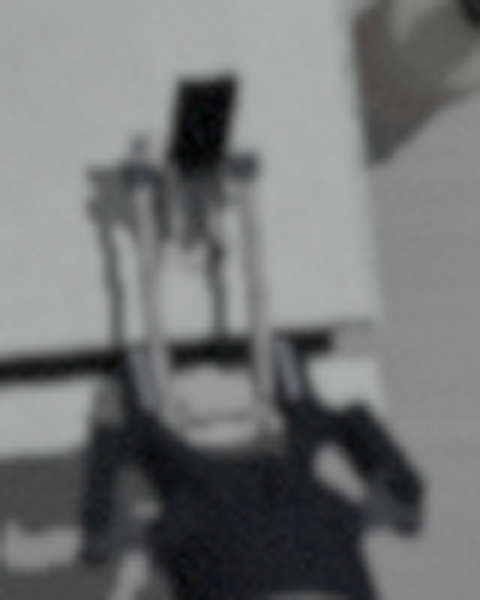

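The top view shows the hook's bright plate at (210,400) between the legs covering the bar. The handle end at (207,78) has swung to about 1.05 rad, as expected with the bar near its caught place. I draw on a little until it stops.

play_rows(plan=[0,0,0,-0.0007,0,0.0006,0.4,0,0,0,-0.0007,0,0.0006,0.4])

```text
clock: 16.12
position: [0.5452, -0.0747, 0.2045]
ee_rot: [-0.045, 0.932, 0.018, 0.358]
ft_force: [-14.4, 4.8, 4.0]
grip_width: 0.602
grasp_force: 31.9
```

play_rows(plan=[0,0,0,-0.0006,0,0.0005,0.4,0,0,0,-0.0006,0,0.0005,0.4])

```text
clock: 16.38
position: [0.546, -0.0747, 0.2045]
ee_rot: [-0.045, 0.932, 0.018, 0.358]
ft_force: [-14.0, 4.1, 2.2]
grip_width: 0.596
grasp_force: 31.9
```

The draw force rose to 14 N and holds, so the bar is home under the lip. I release and back off.

play_rows(plan=[0,0,0,0,0,0,1,0,0,0,0,0,0,1,0,0,0,0,0,0,1,0,0,0,0,0,-0.03,1,0,0,0,0,0,-0.07,1,0,0,0,0,0,-0.11,0.5,0,0,0,0,0,-0.11,0,0,0,0,0,0,-0.11,0,0,0,0,0,0,-0.11,0])

```text
clock: 17.5
position: [0.4731, -0.0826, 0.2869]
ee_rot: [-0.044, 0.932, 0.017, 0.36]
ft_force: [-0.1, 0.4, 0.0]
grip_width: 0.142
grasp_force: 0.0
```

```bash
python3 st.py; cat > lev.py <<'E'
from h import *
np.set_printoptions(precision=4,suppress=True)
def pose(th,tau,r=.066,gap=0):
    c=np.array([-.07,-.09,.2])+r*np.array([np.cos(th),0,np.sin(th)])+.0045*np.array([-np.sin(th),0,np.cos(th)])
    t=np.array([np.sin(tau),0,-np.cos(tau)]); y=np.array([0,1.,0])
    return b2w(c-(.014+gap)*t), Rn.from_matrix(Rb@np.c_[np.cross(y,t),y,t])
def show(*L):
    o=status.get_obs();R0=Rn.from_quat(o["ee_rot"])
    for a in L:
        p,R=pose(*a);print(a,(R0.inv()*R).as_rotvec(degrees=True).round(1),R0.inv().apply(p-o["position"]))
E
python3 - <<'E'
from lev import *
show((1.05,.85,.066,.05),(1.05,.85,.066,.012))
a=viewer.camera("top")[150:250,290:370,::-1];b=viewer.camera("side")[120:220,270:350,::-1]
cv2.imwrite("pics/k.png",np.hstack([cv2.resize(i,(400,500),interpolation=cv2.INTER_CUBIC) for i in(a,b)]))
E
```

```text
[-0.2094 -0.0927  0.2869] [-0.0482  0.4493  0.0467] [-0.063   0.727  -0.0393] 0.14227904039725042 0.0 tilt 42.23722340106194
(1.05, 0.85, 0.066, 0.05) [ 0.1 -6.5  0.1] [-0.099   0.0025  0.0698]
(1.05, 0.85, 0.066, 0.012) [ 0.1 -6.5  0.1] [-0.1033  0.0024  0.1076]
```

View pics/k.png

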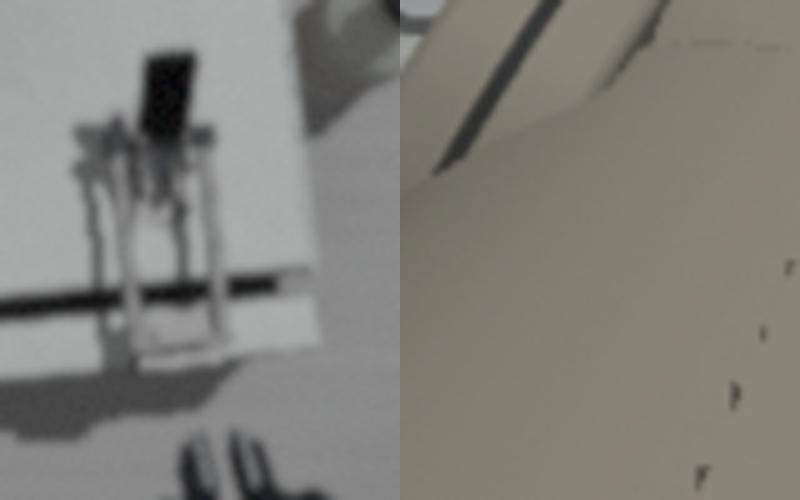

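The loop lies down to the keeper with its bar end at crop (180,350), the handle end is at (170,55), and the fingers are clear at (225,450). Next I move in front of the handle's face.

play_rows(plan=[0,-3,0,-0.05,0.0025,0,0,0,-6.5,0,-0.099,0.0025,0.03,0,0,-6.5,0,-0.099,0.0025,0.07,0,0,-6.5,0,-0.101,0.0025,0.09,0,0,-6.5,0,-0.103,0.0025,0.107,0,0,-6.5,0,-0.103,0.0025,0.107,0,0,-6.5,0,-0.103,0.0025,0.107,0])

```text
clock: 18.48
position: [0.6202, -0.0644, 0.2767]
ee_rot: [-0.044, 0.91, 0.02, 0.412]
ft_force: [0.2, -0.5, 0.1]
grip_width: -0.001
grasp_force: 0.0
```

```bash
python3 st.py; python3 - <<'E'
from lev import *
show((.95,.8,.066,0),(.85,.75,.066,0),(.75,.68,.066,0),(.65,.6,.066,0),(.55,.5,.066,0))
E
```

```text
[-0.0612 -0.0881  0.2767] [ 0.1239 -0.5299  0.0551] [-0.0753  0.7705  0.0153] -0.0006980999240240006 0.0 tilt 48.710222784185135
(0.95, 0.8, 0.066, 0) [0.2 2.9 0.2] [-0.0025 -0.002   0.019 ]
(0.85, 0.75, 0.066, 0) [0.2 5.7 0.2] [-0.004  -0.002   0.0256]
(0.75, 0.68, 0.066, 0) [0.2 9.7 0.2] [-0.0051 -0.002   0.0323]
(0.65, 0.6, 0.066, 0) [ 0.2 14.3  0.2] [-0.0056 -0.0021  0.0392]
(0.55, 0.5, 0.066, 0) [ 0.2 20.1  0.2] [-0.0057 -0.0021  0.0461]
```

play_rows(plan=[0,1.5,0,-0.0012,-0.002,0.01,0,0,3,0,-0.0025,-0.002,0.019,0,0,4.5,0,-0.0032,-0.002,0.0223,0,0,6,0,-0.004,-0.002,0.0256,0,0,6,0,-0.004,-0.002,0.0256,0])

```text
clock: 19.1
position: [0.6428, -0.0649, 0.2629]
ee_rot: [-0.045, 0.93, 0.017, 0.364]
ft_force: [-0.5, -0.7, 2.9]
grip_width: 0.003
grasp_force: 1.0
```

```bash
python3 st.py; python3 - <<'E'
from lev import *
show((.75,.68,.066,0),(.65,.6,.066,0),(.55,.5,.066,0),(.45,.42,.066,0))
E
```

```text
[-0.0387 -0.0908  0.2629] [-0.5266 -0.648   2.9045] [-0.0662  0.3638  0.0041] 0.0030903709457799967 1.0359876765869558 tilt 42.70599562298607
(0.75, 0.68, 0.066, 0) [0.1 3.7 0.2] [-0.0012  0.0007  0.0062]
(0.65, 0.6, 0.066, 0) [0.1 8.3 0.2] [-0.0025  0.0007  0.013 ]
(0.55, 0.5, 0.066, 0) [ 0.1 14.1  0.2] [-0.0033  0.0007  0.0198]
(0.45, 0.42, 0.066, 0) [ 0.1 18.6  0.2] [-0.0032  0.0007  0.0267]
```

play_rows(plan=[0,2,0,-0.0006,0,0.003,0,0,4,0,-0.0012,0,0.0062,0,0,6,0,-0.0019,0,0.0096,0,0,8,0,-0.0025,0,0.013,0,0,8,0,-0.0025,0,0.013,0])

```text
clock: 19.73
position: [0.6535, -0.0639, 0.2554]
ee_rot: [-0.046, 0.953, 0.014, 0.298]
ft_force: [-0.4, -0.0, 5.5]
grip_width: 0.0
grasp_force: 2.4
```

play_rows(plan=[0,3,0,-0.0004,0,0.0034,0,0,6,0,-0.0008,0,0.0068,0,0,6,0,-0.0008,0,0.0068,0])

```text
clock: 20.1
position: [0.6585, -0.0635, 0.2508]
ee_rot: [-0.047, 0.967, 0.012, 0.248]
ft_force: [0.4, -0.4, 7.2]
grip_width: 0.002
grasp_force: 3.1
```

```bash
python3 st.py; python3 - <<'E'
from lev import *
show((.45,.42,.066,0),(.35,.33,.066,0),(.25,.25,.066,0),(.15,.15,.066,0),(.05,.1,.066,0),(0,.1,.066,0))
E
```

```text
[-0.023  -0.0907  0.2508] [ 0.3484 -0.4771  7.2088] [-0.0751 -0.275  -0.0452] 0.001845586372666903 3.097740663215518 tilt 28.808684354913087
(0.45, 0.42, 0.066, 0) [0.1 4.7 0.2] [-0.0016  0.0007  0.0069]
(0.35, 0.33, 0.066, 0) [0.1 9.9 0.2] [-0.0026  0.0007  0.0137]
(0.25, 0.25, 0.066, 0) [ 0.1 14.5  0.2] [-0.0028  0.0007  0.0205]
(0.15, 0.15, 0.066, 0) [ 0.  20.2  0.2] [-0.0026  0.0007  0.0273]
(0.05, 0.1, 0.066, 0) [ 0.  23.1  0.2] [-0.0011  0.0007  0.0338]
(0, 0.1, 0.066, 0) [ 0.  23.1  0.2] [0.0002 0.0007 0.0368]
```

The force is building to 7 N, as it should with the loop hooked. I go on.

play_rows(plan=[0,2.5,0,-0.0008,0,0.0035,0,0,5,0,-0.0016,0,0.0069,0,0,7.5,0,-0.0021,0,0.0103,0,0,10,0,-0.0026,0,0.0137,0,0,10,0,-0.0026,0,0.0137,0])

```text
clock: 20.72
position: [0.6675, -0.0624, 0.2397]
ee_rot: [-0.048, 0.985, 0.008, 0.163]
ft_force: [1.4, 0.4, 5.5]
grip_width: -0.003
grasp_force: 2.2
```

play_rows(plan=[0,2.3,0,-0.0001,0,0.0034,0,0,4.6,0,0.001,0,0.0068,0,0,4.6,0,0.001,0,0.0068,0])

```text
clock: 21.1
position: [0.6684, -0.0621, 0.2325]
ee_rot: [-0.048, 0.991, 0.006, 0.123]
ft_force: [2.9, 0.0, 4.2]
grip_width: -0.003
grasp_force: 1.7
```

```bash
python3 st.py; python3 - <<'E'
from lev import *
show((.25,.25,.066,0),(.15,.15,.066,0),(.05,.1,.066,0),(0,.1,.066,0))
E
```

```text
[-0.013  -0.0902  0.2325] [ 2.9377 -0.2684  4.1552] [ 0.0111 -0.4089 -0.0442] -0.0025858828814795255 1.7490949828061275 tilt 14.183776612654064
(0.25, 0.25, 0.066, 0) [ 0.1 -0.1  0.3] [-0.0027  0.0002 -0.0011]
(0.15, 0.15, 0.066, 0) [0.  5.6 0.3] [-0.0042  0.0002  0.0056]
(0.05, 0.1, 0.066, 0) [0.  8.5 0.3] [-0.0044  0.0002  0.0123]
(0, 0.1, 0.066, 0) [0.  8.5 0.3] [-0.0039  0.0002  0.0155]
```

play_rows(plan=[0,3,0,-0.002,0,0.003,0,0,5.6,0,-0.004,0,0.0056,0,0,7,0,-0.0042,0,0.009,0,0,7,0,-0.0042,0,0.009,0])

```text
clock: 21.6
position: [0.6735, -0.0616, 0.2232]
ee_rot: [-0.048, 0.997, 0.003, 0.061]
ft_force: [-0.8, 0.2, 0.4]
grip_width: 0.003
grasp_force: 0.0
```

play_rows(plan=[0,0,0,0,0,0.0017,0,0,0,0,0,0,0.0034,0,0,0,0,0,0,0.0034,0])

```text
clock: 21.98
position: [0.674, -0.0616, 0.2208]
ee_rot: [-0.048, 0.997, 0.003, 0.062]
ft_force: [-0.4, 0.7, -0.4]
grip_width: -0.001
grasp_force: 0.0
```

```bash
python3 st.py; python3 - <<'E'
from lev import *
show((0.05,.1,.066,0),(0,.1,.066,0))
E
```

```text
[-0.0074 -0.0903  0.2208] [-0.2945  0.7411 -0.3991] [-0.0286  0.1173 -0.0663] -0.0008166173123064003 0.04957587079843506 tilt 7.113611980145499
(0.05, 0.1, 0.066, 0) [0.  1.4 0.2] [-0.0018  0.0003 -0.0007]
(0, 0.1, 0.066, 0) [0.  1.4 0.2] [-0.0017  0.0003  0.0026]
```

The force is gone, so the toggle has passed. I press lightly down to confirm the handle lies on its stop.

play_rows(plan=[0,0,0,0,0,0.001,0,0,0,0,0,0,0.002,0,0,0,0,0,0,0.002,0])

```text
clock: 22.35
position: [0.6742, -0.0616, 0.2194]
ee_rot: [-0.048, 0.997, 0.003, 0.062]
ft_force: [-3.8, -0.7, 5.4]
grip_width: 0.001
grasp_force: 2.6
```

play_rows(plan=[0,0,0,0,0,0.001,0,0,0,0,0,0,0.001,0])

```text
clock: 22.6
position: [0.6743, -0.0616, 0.2192]
ee_rot: [-0.048, 0.997, 0.003, 0.062]
ft_force: [-7.3, 1.6, 10.8]
grip_width: -0.002
grasp_force: 5.4
```

play_rows(plan=[0,0,0,0,0,-0.03,0,0,0,0,0,0,-0.08,0,0,0,0,0.05,0,-0.13,0,0,0,0,0.11,0,-0.15,0,0,0,0,0.17,0,-0.15,0,0,0,0,0.23,0,-0.15,0,0,0,0,0.23,0,-0.15,0,0,0,0,0.23,0,-0.15,0])

```text
clock: 23.6
position: [0.4292, -0.0853, 0.3388]
ee_rot: [-0.048, 0.997, 0.003, 0.063]
ft_force: [0.3, 1.0, -0.2]
grip_width: -0.004
grasp_force: 0.0
```

```bash
python3 st.py; python3 - <<'E'
from h import *
im=viewer.camera("top").mean(axis=2)
for x in(.03,.025,.02,.015,.01,0,-.02,-.035,-.045): 
    u,v=proj("top",b2w([x,-.09,.204]));print(x,im[int(round(v)),int(round(u))-1:int(round(u))+2].mean().round())
print("line y-.09 at foot: ",[(x,im[tuple(np.round(proj("top",b2w([x/1000,-.112,.211]))[::-1]).astype(int))].round()) for x in range(-172,-120,4)])
print("door gap",[(x,im[tuple(np.round(proj("top",b2w([x/1000,-.03,.17]))[::-1]).astype(int))].round()) for x in range(-176,-116,3)])
E
```

```text
[-0.2534 -0.0913  0.3388] [ 0.4329  0.9194 -0.1853] [-0.0178  0.086   0.0201] -0.0038525934939845244 0.0 tilt 7.1951993300278145
0.03 167.0
0.025 137.0
0.02 56.0
0.015 40.0
0.01 40.0
0 41.0
-0.02 40.0
-0.035 49.0
-0.045 85.0
line y-.09 at foot:  [(-172, np.float64(124.0)), (-168, np.float64(110.0)), (-164, np.float64(77.0)), (-160, np.float64(95.0)), (-156, np.float64(142.0)), (-152, np.float64(142.0)), (-148, np.float64(140.0)), (-144, np.float64(142.0)), (-140, np.float64(122.0)), (-136, np.float64(119.0)), (-132, np.float64(126.0)), (-128, np.float64(128.0)), (-124, np.float64(130.0))]
door gap [(-176, np.float64(70.0)), (-173, np.float64(72.0)), (-170, np.float64(72.0)), (-167, np.float64(75.0)), (-164, np.float64(86.0)), (-161, np.float64(119.0)), (-158, np.float64(146.0)), (-155, np.float64(162.0)), (-152, np.float64(167.0)), (-149, np.float64(166.0)), (-146, np.float64(167.0)), (-143, np.float64(169.0)), (-140, np.float64(168.0)), (-137, np.float64(167.0)), (-134, np.float64(157.0)), (-131, np.float64(82.0)), (-128, np.float64(47.0)), (-125, np.float64(67.0)), (-122, np.float64(115.0)), (-119, np.float64(148.0))]
```

The handle lies from x −40 to +20 mm (home), and the door front has gone from about −171 to −162 mm, so it is drawn tight. I hand it in.

```bash
python3 -c "
from workcell import manip
print(manip.hand_in())"
```

```text
the job is handed in; nothing more can be done
None
```

I shut and latched the germination box and handed the job in at about 24 s; the judge's verdict was not shown. The loop is caught under the keeper's lip, the lever lies home, the door is drawn about 8 mm into the seal, and the arm stands clear with no contact felt with any bystander.

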